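# Hang the orange curling wand in its ring

## Robot

A 6-joint arm with a two-finger parallel gripper is mounted at the origin on the work surface. World frame = base frame: x ahead of the robot, y to its left, z up, the work surface at z = 0. Lengths are in mm, angles in rad, forces in N, time in s.
With the tool pointing down it reaches from about 275 to 725 mm from the base axis. Payload 15.9 kg.
Tool frame: the origin (TCP) lies midway between the tips of the shut fingers; the grasp point (between the pads) lies arm.tcp_to_grasp behind it (arm.tcp_to_grasp is the distance from the TCP to the grasp point, in mm); z points along the fingers, y is the direction in which the jaws open and shut (so a half turn about z gives the same grasp; the last joint's range is limited). The gripper opens to 85 mm and grips with 20 to 120 N. Pads are 22 mm wide; open, the fingers measure 114 mm over their backs; the gripper's body (76 mm by 85 mm) begins 54 mm behind the grasp point. The pads swing forward as they close: fully open they stand 13 mm farther back than shut.
Start: joints at [-1.336, 0.213, -0.034, 1.323, 0, 1.571], TCP at [116.319, -486.267, 231.306] pointing down, gripper open.
Joint ranges: [-2.98, 2.98], [-0.74, 1.72], [-1.14, 1.35], [-2.1, 2.04], [-1.57, 1.44], [-3.14, 3.14]. Speed limits (rad/s): [1.89, 1.89, 2.39, 2.57, 3.14, 3.14].

## Interface

Orientations are given as a unit quaternion [w, x, y, z].
In Python, from station import arm gives the robot as it stands.
- The arm moves only by the tool apply_moves, never from a script. Its argument "commands" is a list of rows, each a list of 2 entries, a list of its own where there are three numbers: the shift along the tool's x, y, z in mm, then the turn, a rotation vector about the tool's x, y, z in degrees. In form: [[[dx, dy, dz], [wx, wy, wz]], ...]. A call has 1 to 10 rows; each row shifts and turns the commanded pose from where the row before left it, along the tool's axes as they then stand; what a row does not reach is not made up. A row lasts 1/10 s, in which the tool goes at most 50 mm and 8.59 degrees, less where a joint would pass 70% of its speed; a pose out of reach is approached as far as the arm can. A call is refused whole if a number of a shift passes 50 or a number of a turn 8.59, either way. A call with a gripper value outside its range is refused whole. "hand" is the closure, from 0 (fully open) to 1 (shut), set as the call begins (left out, the last holds). The fingers move at their own pace and stop on an object; "newtons" is the grip in N (left out, the last holds). Time passes only in rows, so rows that do not move let the fingers close. It gives the time, the measured TCP pose, the force and the opening at its end, in the units of the state.
- arm.read_state(): the state, without advancing time (a new reading comes with each control period).
- arm.read_camera(name): name is "scene" or "top" or "wrist"; returns the picture (384x512x3 uint8, red, green, blue); there is no depth.
- arm.camera_model(name): a dict with "intrinsics" (3x3 intrinsics, pixels), "world_from_camera" (4x4, takes a point from camera to world coordinates). Camera axes: x right, y down, z forward; pixel columns grow to the right and rows downward; lengths in mm; the calibration is good to about 2 mm. A picture is of the moment at which its call begins: read the wrist's pose just before it. camera_model takes no time and is no camera call; for the wrist camera it gives the pose at the moment of the call.
- arm.close_job(): hands the job in, once; it reports no verdict.
The state is a dict: "time": time; "q": joint angles; "qvel": joint speeds; "tau": joint torques, N m; "position": TCP position; "orientation": TCP orientation; "ft_force": force on the tool from outside, world axes, zero at the start; "wrist_torque": the same for the moment, N m; "width": finger opening in mm.
Only numpy, scipy, OpenCV 4.12 (cv2) and the standard library are available. Lean on these libraries where they do the work, as an engineer would, in place of code of your own. Each camera call takes 0.05 s, during which the arm holds its last target.

## Task

The cordless curling wands have cooled down in the grey rest block on the salon table. Take the orange-handled wand out and put its steel barrel down through the orange ring of its stand, lowering it without dropping until its wide collar sits on the ring and the wand hangs upright. Leave the black wand undisturbed in the block.

Things in the scene. Friction and masses are not known exactly. Their poses are not given: they have to be found in the camera images.
- wand_orange: Orange curling wand, 200 g, upright in a grey rest block. Origin: on its axis at the collar's underside, 105 mm above the table at the start; z up along the wand. Collar 60 mm diameter, z 0 to 6 mm; handle 30 mm diameter, z 6 to 75 mm (grip it from above near z 45 mm); steel barrel 18 mm diameter, z 0 down to a rounded tip at -90 mm.
- wand_black: Black wand, same size and origin, in the block's other socket, 100 mm from the orange one; it stays there. The block is fixed, 200 x 100 mm and 105 mm high, with two 26 mm sockets open from above; the wands' collars rest on its top.
- ring_orange (a point): Centre of the orange ring's flat upper face, 105 mm above the table. Inner diameter 40 mm, outer 64 mm, 10 mm thick, level, open above and below; z up. Carried on its +x side by an arm and a post 75 mm from the centre, on a fixed steel foot 8 mm thick; nothing of the stand rises above the ring.
- ring_black (a point): Centre of the black ring's upper face, on another fixed stand of the same shape and size; not to be used.
There are look-alikes about, which are no part of the job. Several things have the shape of the wand_black; the one meant has the colours described above.

How it is judged (in metres and radians):
At the end, for the whole second after the job is handed in: The orange wand's barrel is through the orange ring: its origin within 14 mm of the ring's centre sideways and within 5 mm of the ring's upper face in height (collar on the ring), upright within 10 degrees, at rest and released; the black wand still upright in the block within 15 mm of where it was (horizontal distance between wand_orange and ring_orange below 0.014 m and z of wand_orange in the frame of ring_orange between -0.005 and 0.005 m and angle between each of wand_orange, wand_black's own z axis and vertical below 0.17 rad and linear speed of wand_orange below 0.03 m/s and distance of wand_black from where it was at the start of the episode below 0.015 m); the robot touches nothing.
It fails at once if the orange wand is dropped: it moves faster than 0.5 m/s while the fingers are not holding it (contact force between the fingers and wand_orange below 0.1 N and linear speed of wand_orange above 0.5 m/s).
It fails at once if the black wand is disturbed: lifted or shifted by more than 30 mm (distance of wand_black from where it was at the start of the episode above 0.03 m).
It also fails if it takes over 38 s, if anything falls off the work surface, if the arm or the gripper's body presses on something with over 40 N, if the wrist force passes 120 N, or if a joint passes its speed limit or range.

## Working session

There is one attempt and no reset: what is moved stays moved. The work goes in short steps, Python scripts to look and compute and a tool call to move; the robot and the scene stay as the last step left them, time stands still between calls to the robot, and variables do not carry over. Pictures are saved under pics/ and viewed, and the job is handed in when it is done.

Besides the shell and the picture viewer there is one more tool, called after ">>>" as name(argument=value, ...), one argument or row to a line, values as JSON. apply_moves: Moves the arm, as the interface text tells. Its arguments: {"type":"object","properties":{"commands":{"type":"array","items":{"type":"array"}},"hand":{"type":"number"},"newtons":{"type":"number"}},"required":["commands"]}

```bash
mkdir -p pics
python3 - <<'E'
from station import arm
import cv2,numpy as np
s=arm.read_state();print(s);print(arm.tcp_to_grasp)
for n in("scene","top"):
    m=arm.camera_model(n);print(n,m["intrinsics"],m["world_from_camera"])
    cv2.imwrite(f"pics/{n}0.png",arm.read_camera(n)[:,:,::-1])
E
```

```text
{'time': 0.0, 'q': array([-1.33600026e+00,  2.13365488e-01, -3.50543825e-02,  1.32346963e+00,
       -2.20599938e-05,  1.57077438e+00]), 'qvel': array([-0.00023849, -0.00184762, -0.00106101,  0.00029334, -0.00132178,
        0.00042515]), 'tau': array([ 6.02094718e-03, -6.86161208e+01,  4.87114942e+01,  1.77469250e-02,
        5.28148139e-04, -1.68115446e-05]), 'position': array([ 116.23982267, -485.96593529,  230.81335594]), 'orientation': array([-5.41535809e-04,  9.93115327e-01,  1.17139436e-01, -7.49693307e-05]), 'ft_force': array([-0.25951232, -0.05722889, -0.41901718]), 'wrist_torque': array([ 0.02562987, -0.04872946,  0.01648532]), 'width': 85.28726660438704}
18.700000000000003
scene [[437.05992241   0.         254.68556351]
 [  0.         437.05992241 195.31134004]
 [  0.           0.           1.        ]] [[ 2.67804287e-01  6.79348148e-01 -6.83203453e-01  1.09038477e+03]
 [ 9.63279745e-01 -2.03005957e-01  1.75729095e-01 -1.89492249e+02]
 [-1.93131356e-02 -7.05177053e-01 -7.08768176e-01  7.65747817e+02]
 [ 0.00000000e+00  0.00000000e+00  0.00000000e+00  1.00000000e+00]]
top [[417.51576437   0.         256.14247131]
 [  0.         417.51576437 201.43804739]
 [  0.           0.           1.        ]] [[ 3.45762517e-03 -9.97066810e-01  7.64579723e-02  4.09611607e+02]
 [-9.99993669e-01 -3.51176327e-03 -5.73639535e-04 -2.86398271e+01]
 [ 8.40459240e-04 -7.64555048e-02 -9.97072640e-01  9.66115452e+02]
 [ 0.00000000e+00  0.00000000e+00  0.00000000e+00  1.00000000e+00]]
```

View pics/scene0.png

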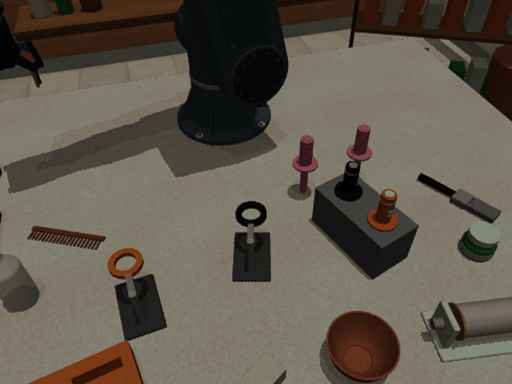

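View pics/top0.png

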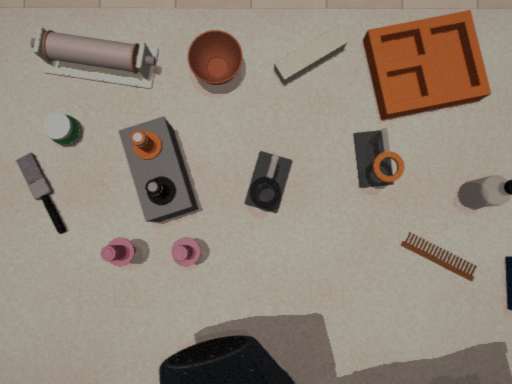

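The block holds the orange wand (top about 147,145) and the black wand (159,188). The two pink ones at (118,252) and (186,252) stand outside the block and don't match. The orange ring is at (388,167) and the black ring at (265,192). I'll enlarge these areas.

Run:
```python
import cv2,numpy as np
t=cv2.imread("pics/top0.png");s=cv2.imread("pics/scene0.png")
def crop(im,x,y,w,h): return cv2.resize(im[y:y+h,x:x+w],(w*5,h*5),interpolation=cv2.INTER_CUBIC)
a=np.hstack([crop(t,115,110,75,110),crop(t,350,120,75,110)])
b=np.hstack([crop(s,310,145,75,100),crop(s,370,180,45,100)])
cv2.imwrite("pics/ct.png",a)
b=np.hstack([crop(s,330,150,80,80),crop(s,95,240,75,80)]);cv2.imwrite("pics/cs.png",b)
```

```text
(no output)
```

View pics/ct.png

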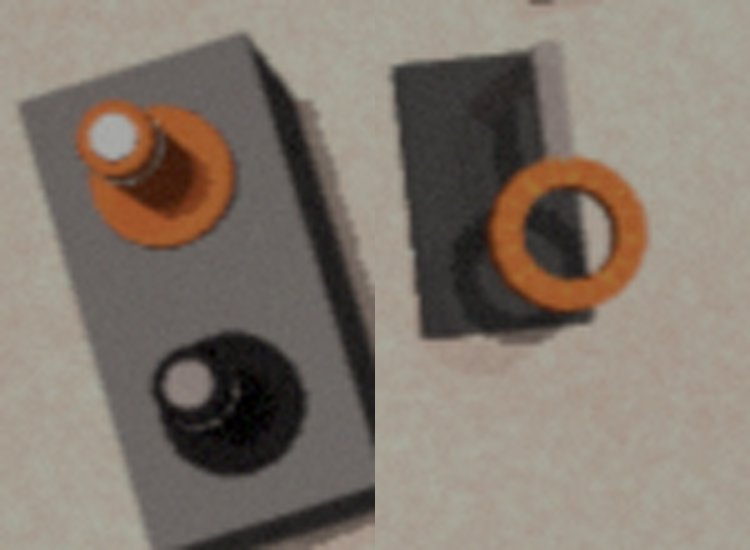

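View pics/cs.png

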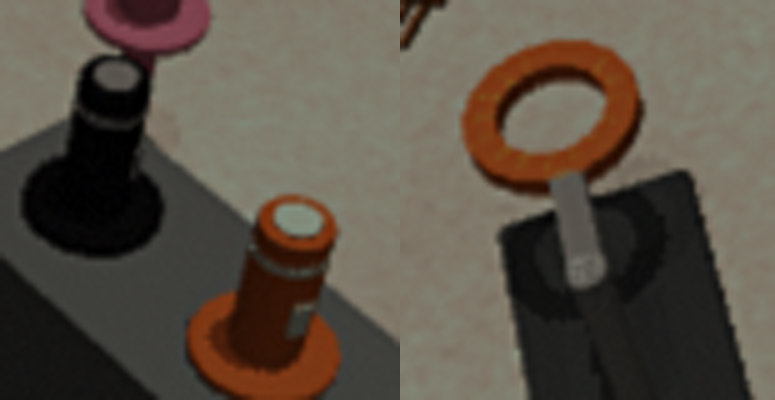

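Confirmed: the orange wand has an orange handle and collar and sits in the grey block (top-view collar 147.6,145.2, cap 138,137.6). The orange ring's centre is at (388.8,166.6). Now I'll triangulate these.

```bash
cat > h.py <<'E'
import numpy as np
from station import arm
def ray(n,uv,z,m=None):
    m=m or arm.camera_model(n);K=np.array(m["intrinsics"]);T=np.array(m["world_from_camera"])
    d=T[:3,:3]@np.linalg.solve(K,[uv[0],uv[1],1]);o=T[:3,3]
    return (o+d*(z-o[2])/d[2]).round(1)
def proj(n,p,m=None):
    m=m or arm.camera_model(n);K=np.array(m["intrinsics"]);T=np.array(m["world_from_camera"])
    c=T[:3,:3].T@(np.array(p,float)-T[:3,3]);u=K@c;return (u[:2]/u[2]).round(1)
E
python3 - <<'E'
from h import *
for l,n,uv,z in [("collar","top",(147.6,145.2),111),("cap","top",(138,137.6),180),("cap","scene",(389.6,194),180),("blk collar","top",(161.6,190.6),111),("blk cap","top",(152.6,187),180),("blkcap","scene",(353.5,165.3),180),
("ring","top",(388.8,166.6),105),("ring","scene",(125.3,262.4),105),("post","top",(384,133),95),("cornerA","top",(119.5,130.5),105),("cornerB","top",(164.5,117),105)]: print(l,n,ray(n,uv,z))
E
```

```text
collar top [591.4 196.5 111. ]
cap top [591.4 197.  180. ]
cap scene [595.1 199.9 180. ]
blk collar top [496.9 165.5 111. ]
blk cap top [496.6 167.  180. ]
blkcap scene [500.6 169.6 180. ]
ring top [ 549.4 -305.1  105. ]
ring scene [ 554.3 -304.   105. ]
post top [ 622.9 -299.7   95. ]
cornerA top [623.7 257.7 105. ]
cornerB top [652.9 164.  105. ]
```

>>> apply_moves(
  commands=[
    [[0,0,-5],[0,0,-7.5]],
    [[0,0,-5],[0,0,-7.5]],
    [[0,0,-5],[0,0,-7.5]],
    [[0,0,-5],[0,0,-7.5]],
    [[0,0,-5],[0,0,-7.5]],
    [[0,0,-5],[0,0,-7.5]],
    [[0,0,0],[0,0,0]],
    [[0,0,0],[0,0,0]],
  ],
  hand=0,
)

```text
time: 0.9
position: [116.3, -486.2, 261.0]
orientation: [-0.0, 0.874, 0.487, 0.0]
ft_force: [-0.6, 0.9, 0.0]
width: 85.6
```

```bash
cat >> h.py <<'E'
from scipy.spatial.transform import Rotation as R
def delta(target):
    s=arm.read_state();w,x,y,z=s["orientation"];r=R.from_quat([x,y,z,w])
    print("t",s["time"],"pos",s["position"].round(1),"q",s["q"].round(2),"F",s["ft_force"].round(1),"w",round(s["width"],1))
    print("axes\n",r.as_matrix().round(3))
    print("tool delta",r.inv().apply(np.array(target,float)-s["position"]).round(1))
E
python3 -c "
from h import *
delta([593,198,260])"
```

```text
t 0.9 pos [ 116.3 -486.2  261. ] q [-1.34  0.21  0.04  1.4  -0.    0.79] F [-0.6  0.9  0. ] w 85.6
axes
 [[ 0.527  0.85  -0.   ]
 [ 0.85  -0.527  0.   ]
 [ 0.    -0.    -1.   ]]
tool delta [832.7  44.9   1.2]
```

>>> apply_moves(
  commands=[
    [[40,2,0],[0,0,0]],
    [[40,2,0],[0,0,0]],
    [[40,2,0],[0,0,0]],
    [[40,2,0],[0,0,0]],
    [[40,2,0],[0,0,0]],
    [[40,2,0],[0,0,0]],
    [[40,2,0],[0,0,0]],
    [[40,2,0],[0,0,0]],
    [[40,2,0],[0,0,0]],
    [[40,2,0],[0,0,0]],
  ],
)

```text
time: 1.9
position: [343.1, -154.3, 261.1]
orientation: [0.0, 0.874, 0.487, -0.0]
ft_force: [0.6, -0.4, -0.7]
width: 85.4
```

>>> apply_moves(
  commands=[
    [[40,2,0],[0,0,0]],
    [[40,2,0],[0,0,0]],
    [[40,2,0],[0,0,0]],
    [[40,2,0],[0,0,0]],
    [[40,2,0],[0,0,0]],
    [[40,2,0],[0,0,0]],
    [[40,2,0],[0,0,0]],
    [[20,2,0],[0,0,0]],
    [[0,0,0],[0,0,0]],
    [[0,0,0],[0,0,0]],
  ],
)

```text
time: 2.9
position: [513.0, 91.5, 260.7]
orientation: [-0.0, 0.873, 0.488, -0.001]
ft_force: [-0.2, 0.4, 0.2]
width: 85.2
```

```bash
python3 -c "
from h import *;import cv2
delta([593,198,260])
m=arm.camera_model('wrist')
cv2.imwrite('pics/w1.png',arm.read_camera('wrist')[:,:,::-1])
print([proj('wrist',p,m) for p in [(593,198,180),(593,198,111),(498,168,180)]]);import pickle;pickle.dump(m,open('m1','wb'))"
```

```text
t 2.9 pos [513.   91.5 260.7] q [ 0.18  0.26  0.09  1.41 -0.    2.3 ] F [-0.2  0.4  0.2] w 85.2
axes
 [[ 0.525  0.851 -0.001]
 [ 0.851 -0.525 -0.   ]
 [-0.001 -0.001 -1.   ]]
tool delta [132.7  12.3   0.6]
[array([271.2, -20. ]), array([266.2,   8.8]), array([166.8, 114.1])]
```

View pics/w1.png

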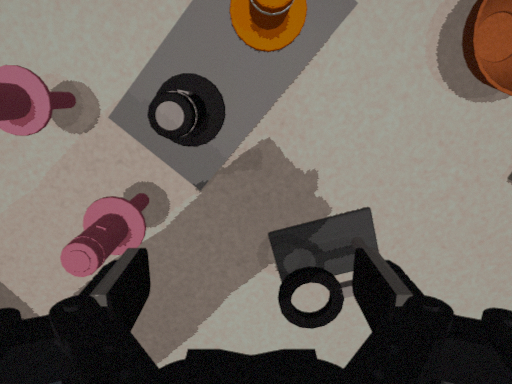

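The wrist view shows the black cap at (170,115), predicted at (167,114), and the orange collar at (268,12), predicted at (266,9). The calibration agrees. I'll move closer.

>>> apply_moves(
  commands=[
    [[25,3,0],[0,0,0]],
    [[25,3,0],[0,0,0]],
    [[0,0,0],[0,0,0]],
    [[0,0,0],[0,0,0]],
  ],
)

```text
time: 3.35
position: [544.2, 130.2, 261.2]
orientation: [0.0, 0.873, 0.488, -0.0]
ft_force: [0.1, -0.0, 0.3]
width: 85.4
```

```bash
python3 -c "
from h import *;import cv2
m=arm.camera_model('wrist')
im=arm.read_camera('wrist')[:,:,::-1]
delta([593,198,260])
cv2.imwrite('pics/w2.png',cv2.resize(im[0:200,150:400],(750,600),interpolation=cv2.INTER_CUBIC))
print([proj('wrist',p,m) for p in [(593,198,180),(593,198,111),(498,168,180)]]);import pickle;pickle.dump(m,open('m1','wb'))"
```

```text
t 3.4 pos [544.1 130.  261.4] q [ 0.23  0.34  0.21  1.44 -0.    2.36] F [ 1.  -1.1 -0.9] w 85.8
axes
 [[ 0.524  0.851 -0.   ]
 [ 0.851 -0.524 -0.   ]
 [-0.     0.    -1.   ]]
tool delta [83.5  6.   1.4]
[array([259.6,  71. ]), array([257.5,  76.7]), array([162.5, 188.8])]
```

View pics/w2.png

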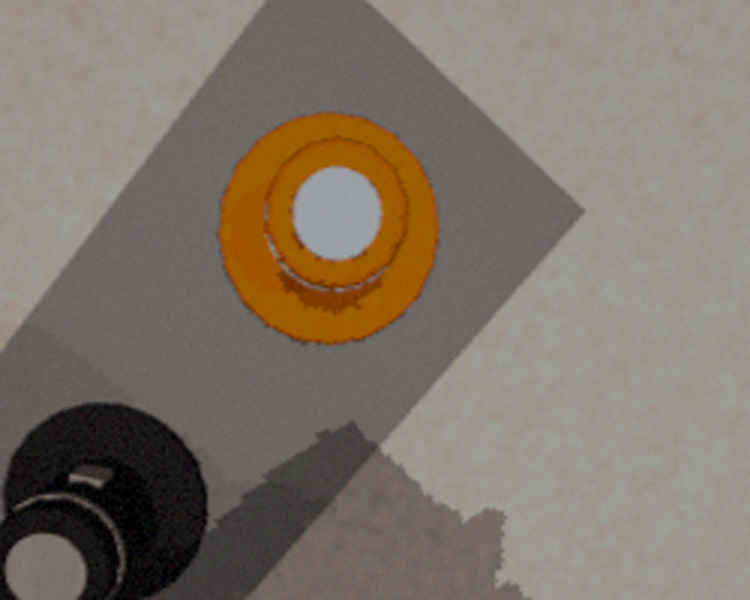

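The orange cap is at crop (337,213), full pixel (262.3,71), and the collar at (329,228), full pixel (259.7,76).

```bash
python3 -c "
from h import *;import pickle
m=pickle.load(open('m1','rb'))
print(ray('w',(262.3,71),180,m),ray('w',(259.7,76),111,m),ray('w',(164.7,189),180,m))
delta([594,197,131.3])"
```

```text
[594.4 197.1 180. ] [594.8 197.5 111. ] [499.2 167.1 180. ]
t 3.4 pos [544.1 130.  261.4] q [ 0.23  0.34  0.21  1.44 -0.    2.36] F [ 1.  -1.1 -0.9] w 85.8
axes
 [[ 0.524  0.851 -0.   ]
 [ 0.851 -0.524 -0.   ]
 [-0.     0.    -1.   ]]
tool delta [ 83.2   7.4 130.1]
```

>>> apply_moves(
  commands=[
    [[28,2.5,0],[0,0,0]],
    [[28,2.5,0],[0,0,0]],
    [[27.5,2.3,0],[0,0,0]],
    [[0,0,10],[0,0,0]],
    [[0,0,20],[0,0,0]],
    [[0,0,20],[0,0,0]],
    [[0,0,0],[0,0,0]],
    [[0,0,0],[0,0,0]],
  ],
)

```text
time: 4.2
position: [594.0, 197.3, 212.0]
orientation: [0.0, 0.873, 0.488, -0.0]
ft_force: [-0.9, 0.3, -0.0]
width: 85.4
```

```bash
python3 -c "
from h import *
delta([594.4,197.2,131.3])"
```

```text
t 4.2 pos [594.  197.3 212. ] q [ 0.32  0.49  0.31  1.39 -0.    2.44] F [-0.9  0.3 -0. ] w 85.4
axes
 [[ 0.524  0.852 -0.   ]
 [ 0.852 -0.524 -0.   ]
 [-0.    -0.    -1.   ]]
tool delta [ 0.1  0.4 80.7]
```

>>> apply_moves(
  commands=[
    [[0,0,20],[0,0,0]],
    [[0,0,20],[0,0,0]],
    [[0,0,20],[0,0,0]],
    [[0,0,15],[0,0,0]],
    [[0,0,5],[0,0,0]],
    [[0,0,0],[0,0,0]],
    [[0,0,0],[0,0,0]],
  ],
)

```text
time: 4.9
position: [595.0, 198.3, 132.7]
orientation: [0.0, 0.873, 0.488, 0.001]
ft_force: [0.0, -0.6, -0.3]
width: 85.2
```

>>> apply_moves(
  commands=[
    [[0,0,0],[0,0,0]],
    [[0,0,0],[0,0,0]],
    [[0,0,0],[0,0,0]],
    [[0,0,0],[0,0,0]],
    [[0,0,0],[0,0,0]],
    [[0,0,0],[0,0,0]],
    [[0,0,0],[0,0,0]],
    [[0,0,0],[0,0,0]],
    [[0,0,0],[0,0,0]],
    [[0,0,0],[0,0,0]],
  ],
  hand=1,
  newtons=40,
)

```text
time: 5.9
position: [594.5, 198.3, 131.6]
orientation: [0.0, 0.873, 0.488, 0.0]
ft_force: [-2.3, 0.5, 5.9]
width: 29.1
```

>>> apply_moves(
  commands=[
    [[0,0,-5],[0,0,0]],
    [[0,0,-10],[0,0,0]],
    [[0,0,-15],[0,0,0]],
    [[0,0,-15],[0,0,0]],
    [[0,0,-20],[0,0,0]],
    [[0,0,-20],[0,0,0]],
    [[0,0,-20],[0,0,0]],
    [[0,0,-15],[0,0,0]],
    [[0,0,-5],[0,0,0]],
    [[0,0,0],[0,0,0]],
  ],
)

```text
time: 6.9
position: [594.7, 198.3, 257.0]
orientation: [0.0, 0.873, 0.488, 0.001]
ft_force: [0.0, -0.2, -2.7]
width: 29.3
```

```bash
python3 -c "
from h import *;import cv2
a=arm.read_camera('scene')[:,:,::-1];m=arm.camera_model('wrist');b=arm.read_camera('wrist')[:,:,::-1]
delta([551,-305,257])
a=cv2.resize(a[50:300,250:450],(400,500));b=b[:,:400]
cv2.imwrite('pics/l.png',np.hstack([a[:384],b]))"
```

```text
t 7.0 pos [594.2 198.2 255.6] q [ 0.32  0.49  0.43  1.5  -0.    2.44] F [-0.1  0.  -3. ] w 29.2
axes
 [[ 0.523  0.852 -0.001]
 [ 0.852 -0.523 -0.   ]
 [-0.001 -0.001 -1.   ]]
tool delta [-451.4  226.4   -1.2]
```

View pics/l.png

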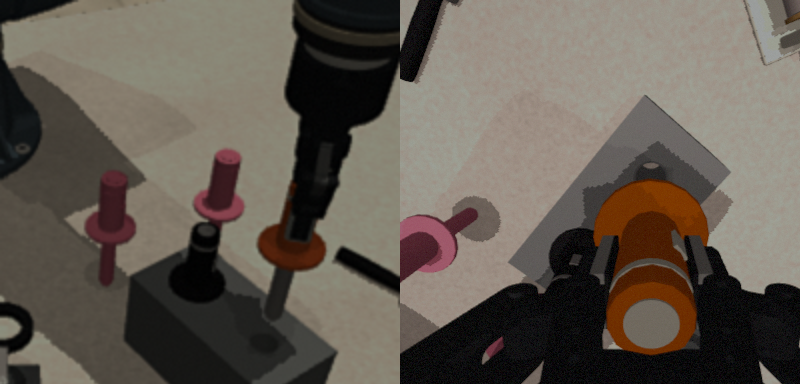

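>>> apply_moves(
  commands=[
    [[-10,5,0],[0,0,0]],
    [[-20,10,0],[0,0,0]],
    [[-28,14,0],[0,0,0]],
    [[-28,14,0],[0,0,0]],
    [[-28,14,0],[0,0,0]],
    [[-28,14,0],[0,0,0]],
    [[-28,14,0],[0,0,0]],
    [[-28,14,0],[0,0,0]],
    [[-28,14,0],[0,0,0]],
    [[-28,14,0],[0,0,0]],
  ],
)

```text
time: 8.0
position: [568.8, -86.5, 255.8]
orientation: [-0.0, 0.873, 0.488, -0.0]
ft_force: [0.8, -0.1, -2.0]
width: 28.9
```

>>> apply_moves(
  commands=[
    [[-28,14,0],[0,0,0]],
    [[-28,14,0],[0,0,0]],
    [[-28,14,0],[0,0,0]],
    [[-28,14,0],[0,0,0]],
    [[-28,14,0],[0,0,0]],
    [[-28,14,0],[0,0,0]],
    [[-20,10,0],[0,0,0]],
    [[-8,7,0],[0,0,0]],
    [[0,0,0],[0,0,0]],
    [[0,0,0],[0,0,0]],
  ],
)

```text
time: 9.0
position: [553.2, -304.0, 256.0]
orientation: [-0.0, 0.873, 0.488, -0.0]
ft_force: [0.2, 1.3, -1.7]
width: 29.4
```

```bash
python3 -c "
from h import *;import cv2
a=arm.read_camera('scene')[:,:,::-1];b=arm.read_camera('wrist')[:,:,::-1];c=arm.read_camera('top')[:,:,::-1]
delta([552.8,-304.8,257])
f=lambda i,x,y,w,h:cv2.resize(i[y:y+h,x:x+w],(400,int(400*h/w)))
cv2.imwrite('pics/r1.png',np.hstack([f(a,60,160,120,180),f(b,56,0,400,600)[:600] if 0 else cv2.copyMakeBorder(b[:,56:456],0,216,0,0,0)]))
cv2.imwrite('pics/r1t.png',f(c,330,90,130,130))"
```

```text
t 9.15 pos [ 553.4 -303.5  256.4] q [-0.5   0.5   0.45  1.51  0.    1.62] F [-0.3  0.7 -2.1] w 29.2
axes
 [[ 0.522  0.853  0.   ]
 [ 0.853 -0.522  0.   ]
 [ 0.    -0.    -1.   ]]
tool delta [-1.4  0.1 -0.6]
```

View pics/r1.png

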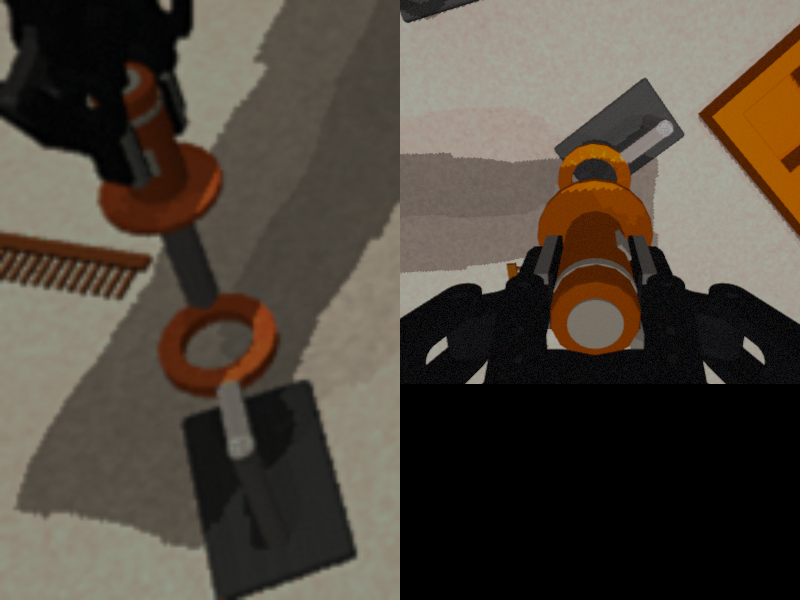

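View pics/r1t.png

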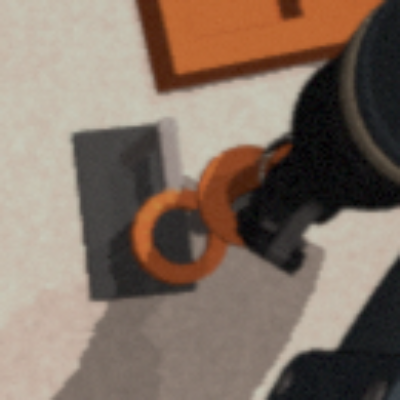

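The wrist view puts the ring's outer ellipse at columns 214–286 with its top at row 143. In the scene view the collar centre is about (108,217) and the barrel tip about (120.5,249). I'll check both against the predictions.

```bash
python3 -c "
from h import *
m=arm.camera_model('wrist')
for c in [(553,-304,105),(553,-305,105),(551,-305,105)]:
  t=np.linspace(0,6.28,73);P=np.array([proj('w',(c[0]+32*np.cos(a),c[1]+32*np.sin(a),105),m) for a in t])
  print(c,P.min(0),P.max(0))
o=(553.3,-304.5)
t=np.linspace(0,6.28,73)
for z,r in((229.7,30),(235.7,30)):
  P=np.array([proj('scene',(o[0]+r*np.cos(a),o[1]+r*np.sin(a),z)) for a in t]);print(z,P.min(0),P.max(0))
print(proj('scene',(*o,139)), proj('scene',(553,-304.5,105)))
P=np.array([proj('scene',(553+32*np.cos(a),-304.5+32*np.sin(a),105)) for a in t]);print(P.min(0),P.max(0))
"
python3 - <<'E'
import cv2,numpy as np
from h import *
b=arm.read_camera('wrist')[:,:,::-1];cv2.imwrite('pics/r2.png',cv2.resize(b[120:260,170:330],(800,700))[:600])
E
```

```text
(553, -304, 105) [213.6 140.9] [286.2 211.7]
(553, -305, 105) [214.2 141.9] [286.8 212.6]
(551, -305, 105) [212.3 143.1] [284.8 213.7]
229.7 [ 89.2 204.2] [126.1 231.1]
235.7 [ 88.1 201.8] [125.3 228.7]
[120.7 250.8] [125.  261.9]
[107.4 248.3] [142.4 276.3]
```

View pics/r2.png

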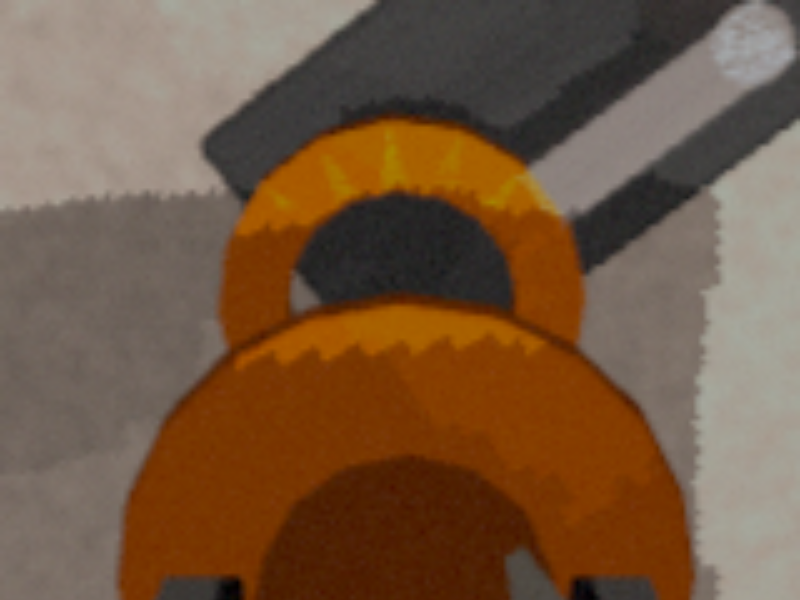

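The wrist view shows the ring at cols 214–286.6, top row 143.4, which puts its centre near (552.3,-305.7). The correction is -2 mm in tool x, then lower.

>>> apply_moves(
  commands=[
    [[-2,0,0],[0,0,0]],
    [[0,0,10],[0,0,0]],
    [[0,0,15],[0,0,0]],
    [[0,0,15],[0,0,0]],
    [[0,0,10],[0,0,0]],
    [[0,0,10],[0,0,0]],
    [[0,0,0],[0,0,0]],
    [[0,0,0],[0,0,0]],
  ],
)

```text
time: 10.0
position: [552.3, -306.2, 196.5]
orientation: [0.0, 0.873, 0.488, 0.0]
ft_force: [0.4, 0.0, -2.1]
width: 29.3
```

```bash
python3 -c "
from h import *;import cv2
a=arm.read_camera('scene')[:,:,::-1]
delta([552.3,-305.5,132])
f=lambda i,x,y,w,h:cv2.resize(i[y:y+h,x:x+w],(600,int(600*h/w)))
cv2.imwrite('pics/r3.png',f(a,70,190,110,110))"
```

```text
t 10.05 pos [ 552.5 -306.3  196.9] q [-0.51  0.5   0.29  1.36  0.    1.62] F [-0.4  0.3 -1.7] w 29.2
axes
 [[ 0.523  0.852  0.001]
 [ 0.852 -0.523 -0.   ]
 [ 0.     0.001 -1.   ]]
tool delta [ 0.6 -0.6 64.9]
```

View pics/r3.png

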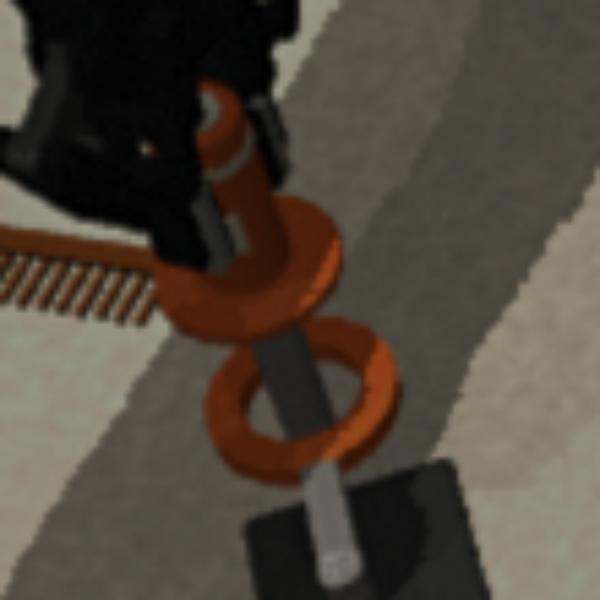

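The barrel is going through the ring, roughly centred, and there is no contact force. I'll continue.

>>> apply_moves(
  commands=[
    [[0,0,10],[0,0,0]],
    [[0,0,15],[0,0,0]],
    [[0,0,15],[0,0,0]],
    [[0,0,10],[0,0,0]],
    [[0,0,5],[0,0,0]],
    [[0,0,4],[0,0,0]],
    [[0,0,0],[0,0,0]],
    [[0,0,0],[0,0,0]],
  ],
)

```text
time: 10.85
position: [552.5, -306.4, 137.8]
orientation: [0.0, 0.873, 0.488, 0.0]
ft_force: [-0.5, -0.5, -1.4]
width: 29.0
```

>>> apply_moves(
  commands=[
    [[0,0,2],[0,0,0]],
    [[0,0,1],[0,0,0]],
    [[0,0,1],[0,0,0]],
    [[0,0,0],[0,0,0]],
    [[0,0,0],[0,0,0]],
  ],
)

```text
time: 11.35
position: [552.2, -306.3, 133.3]
orientation: [0.0, 0.873, 0.488, 0.0]
ft_force: [-0.6, -0.5, -1.9]
width: 28.9
```

>>> apply_moves(
  commands=[
    [[0,0,1],[0,0,0]],
    [[0,0,0.5],[0,0,0]],
    [[0,0,0],[0,0,0]],
    [[0,0,0],[0,0,0]],
  ],
)

```text
time: 11.75
position: [552.2, -306.2, 131.8]
orientation: [-0.0, 0.873, 0.488, 0.0]
ft_force: [-0.7, 0.1, -2.0]
width: 29.2
```

```bash
python3 -c "
from h import *;import cv2
a=arm.read_camera('scene')[:,:,::-1]
delta([552.3,-305.5,132])
f=lambda i,x,y,w,h:cv2.resize(i[y:y+h,x:x+w],(600,int(600*h/w)))
cv2.imwrite('pics/r4.png',f(a,70,200,110,110))"
```

```text
t 11.8 pos [ 552.3 -306.2  131.8] q [-0.51  0.52  0.15  1.21  0.    1.62] F [ 0.6 -1.6 -2.2] w 29.0
axes
 [[ 0.523  0.852  0.   ]
 [ 0.852 -0.523  0.   ]
 [ 0.    -0.    -1.   ]]
tool delta [ 0.6 -0.3 -0.2]
```

View pics/r4.png

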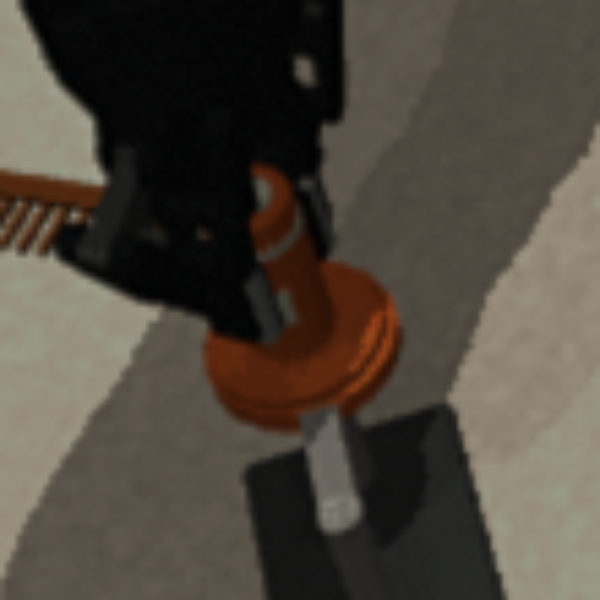

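The collar is just above the ring. I'll go down in small steps until the force changes.

>>> apply_moves(
  commands=[
    [[0,0,0.5],[0,0,0]],
    [[0,0,0.5],[0,0,0]],
    [[0,0,0],[0,0,0]],
    [[0,0,0],[0,0,0]],
  ],
)

```text
time: 12.2
position: [552.3, -306.3, 131.6]
orientation: [0.0, 0.873, 0.488, 0.0]
ft_force: [-3.5, 2.0, 7.1]
width: 29.3
```

>>> apply_moves(
  commands=[
    [[0,0,0.5],[0,0,0]],
    [[0,0,0.5],[0,0,0]],
    [[0,0,0],[0,0,0]],
    [[0,0,0],[0,0,0]],
  ],
)

```text
time: 12.6
position: [552.3, -306.3, 131.5]
orientation: [0.001, 0.873, 0.488, 0.0]
ft_force: [-8.3, 4.7, 19.4]
width: 28.9
```

Contact (+19 N). I'll back off 1 mm to relieve the force, then open.

>>> apply_moves(
  commands=[
    [[0,0,-0.5],[0,0,0]],
    [[0,0,-0.5],[0,0,0]],
    [[0,0,0],[0,0,0]],
    [[0,0,0],[0,0,0]],
  ],
)

```text
time: 13.0
position: [552.3, -306.3, 131.6]
orientation: [0.0, 0.873, 0.488, 0.0]
ft_force: [-3.9, 1.8, 9.6]
width: 29.3
```

>>> apply_moves(
  commands=[
    [[0,0,0],[0,0,0]],
    [[0,0,0],[0,0,0]],
    [[0,0,0],[0,0,0]],
    [[0,0,0],[0,0,0]],
    [[0,0,0],[0,0,0]],
    [[0,0,0],[0,0,0]],
    [[0,0,0],[0,0,0]],
    [[0,0,0],[0,0,0]],
  ],
  hand=0,
  newtons=20,
)

```text
time: 13.8
position: [552.3, -306.2, 130.8]
orientation: [0.0, 0.873, 0.488, 0.0]
ft_force: [0.4, -0.2, 0.7]
width: 85.6
```

```bash
python3 -c "
from h import *;import cv2
a=arm.read_camera('scene')[:,:,::-1]
b=arm.read_camera('wrist')[:,:,::-1]
delta([552.3,-305.5,132])
f=lambda i,x,y,w,h:cv2.resize(i[y:y+h,x:x+w],(384,int(384*h/w)))
cv2.imwrite('pics/r5.png',np.hstack([f(a,70,200,110,110),b[:,50:450]]))"
```

```text
t 13.9 pos [ 552.3 -306.2  130.8] q [-0.51  0.52  0.15  1.2   0.    1.62] F [0.4 0.5 0.7] w 85.1
axes
 [[ 0.523  0.852  0.   ]
 [ 0.852 -0.523  0.   ]
 [ 0.     0.    -1.   ]]
tool delta [ 0.6 -0.4 -1.2]
```

View pics/r5.png

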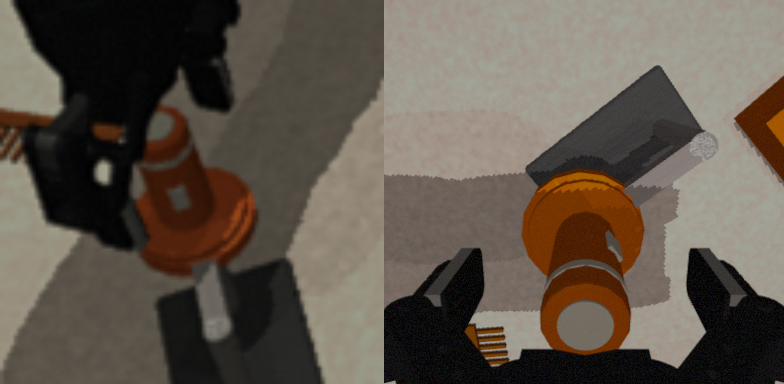

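The wand is released and seated upright on the ring, with the fingers clear on both sides. Now I'll withdraw upward.

>>> apply_moves(
  commands=[
    [[0,0,-10],[0,0,0]],
    [[0,0,-20],[0,0,0]],
    [[0,0,-30],[0,0,0]],
    [[0,0,-30],[0,0,0]],
    [[0,0,-30],[0,0,0]],
    [[-30,0,0],[0,0,0]],
    [[-40,0,0],[0,0,0]],
    [[-40,0,0],[0,0,0]],
    [[0,0,0],[0,0,0]],
    [[0,0,0],[0,0,0]],
  ],
)

```text
time: 14.9
position: [494.2, -400.6, 251.4]
orientation: [0.0, 0.873, 0.488, 0.0]
ft_force: [-0.2, 1.1, 0.2]
width: 85.5
```

```bash
python3 -c "
from h import *;import cv2
a=arm.read_camera('scene')[:,:,::-1]
b=arm.read_camera('top')[:,:,::-1]
delta([552.3,-305.5,132])
f=lambda i,x,y,w,h:cv2.resize(i[y:y+h,x:x+w],(400,int(400*h/w)))
cv2.imwrite('pics/r6.png',np.hstack([f(a,70,180,120,150),f(b,330,90,120,150)]))
cv2.imwrite('pics/r7.png',b)"
```

```text
t 15.0 pos [ 495.1 -399.5  251.2] q [-0.68  0.52  0.45  1.5   0.    1.44] F [ 1.3 -1.2  0.1] w 85.5
axes
 [[ 0.523  0.852  0.   ]
 [ 0.852 -0.523 -0.   ]
 [ 0.     0.    -1.   ]]
tool delta [110.   -0.4 119.3]
```

View pics/r6.png

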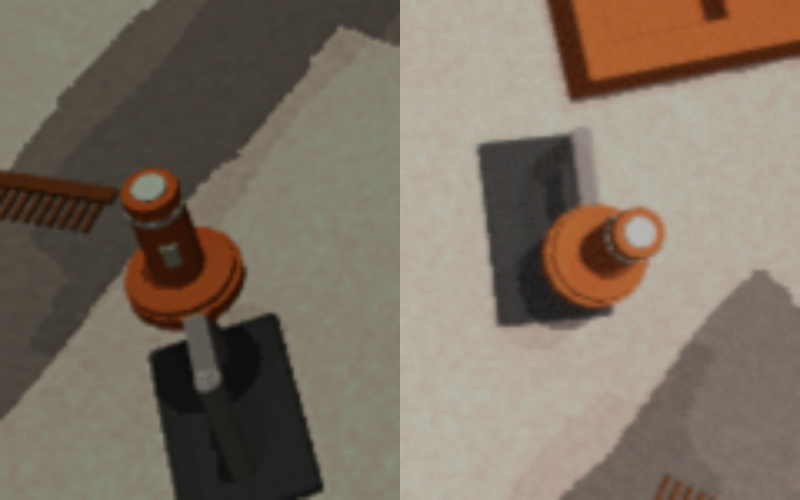

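View pics/r7.png

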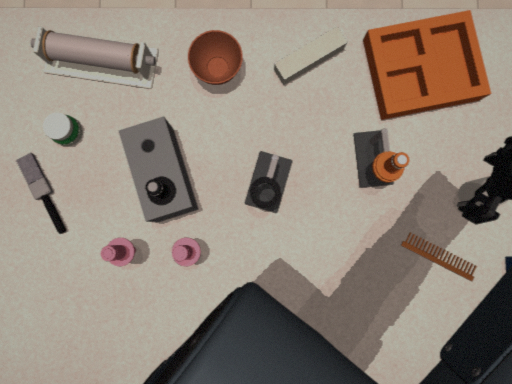

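The collar is on the ring at top pixel (388.8,165.6), and the cap at (402,160.5). Black is still at its starting pixels. I'll do a quick numeric check and hand in.

```bash
python3 -c "
from h import *
print(ray('top',(388.8,165.6),111),ray('top',(402,160.5),180),'ring',ray('top',(388.8,166.6),105))
arm.close_job()"
```

```text
[ 550.5 -303.2  111. ] [ 549.  -306.4  180. ] ring [ 549.4 -305.1  105. ]
the job is handed in; nothing more can be done
```

The orange wand now hangs upright in the orange ring with its collar on the ring, released and with the arm clear. I handed the job in at about 15 s of the 38 s allowed; the hand-in gave no verdict.

**What I did:** I gripped the handle at 40 N, lifted it 125 mm clear of the block, carried it to the orange ring and lowered the barrel through. I stopped when the wrist force changed, reaching about 19 N. I backed off 1 mm, which left about 10 N of contact, opened the fingers and withdrew upward.

**Last checks:**
- **Position:** in the top camera the collar is within about 2 mm of the ring's centre. The collar and cap positions agree to about 4 mm over 69 mm of height, so the tilt is roughly 3° or less, and part of that is reading error.
- **Black wand:** it shows at the same pixels as at the start.
- **Disagreement:** the top and scene cameras differed by about 5 mm on absolute positions. I resolved this with the wrist camera and the offset seen at the grasp. No check failed.

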